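# Free the reference block from the ratchet clamp and put it back in its case

## Task

The white ceramic block is clamped on the tilted fixture. First lift the sprung pawl off the ratchet wheel and hold it up until the clamping jaw has run all the way back, then let the pawl down; next hold the end stop's thumb button down while you slide the stop all the way away from the block; then take the block out and lay it flat on the floor of the open wooden case, lengthwise, with the same face up, and let go. Do not drop the block, and leave everything else on the bench where it is.

Things in the scene. Friction and masses are not known exactly. Their poses are not given: they have to be found in the camera images.
- bed: Dark steel plate 130 x 370 x 12 mm on a black granite base, tilted 30 deg to face the robot. Origin: on its top face, under the middle of the clamped block. x runs up the slope, away from the robot; y along the rail, to the robot's left (ratchet side); z square off the bed. Two stops 8 x 12 x 9 mm at x -22, y -40 and +40 mm keep the block from sliding down.
- jaw_face (a point): On the aluminium jaw's block side, 20 mm above the bed, axes as the bed's; moves with the jaw. At the start at y 60 mm of the bed. The jaw is 38 (x) x 26 (y) x 44 mm high; a sprung rubber pad fills the 10 mm to the block. A rack bar runs from the jaw along +y, at z 18 to 27 mm, under the ratchet wheel.
- wheel_mid (a point): Centre of the steel ratchet wheel, which stands on edge, its axis along bed x: 66 mm across the teeth, 12 mm thick, at x 7, y 140, z 40 mm of the bed. Behind it, at x 22 to 30 mm, two posts carry its axle (y 133 to 147, up to z 48) and the pawl's pivot (y 88 to 102, up to z 80).
- pawl_tab (a point): On the upright tab at the free end of the dark pawl that lies over the wheel. Tab 12 mm thick (bed x), 22 wide (y), reaching 12 mm above and 20 below this point. Pawl down: at x 7, y 172, z 102 mm of the bed. Pivot at x 7, y 95, z 72, axis along x. Gripped across its thickness, the tab turns between the pads while lifted along its arc (0.3 rad: 21 mm up, 12 mm towards -y).
- pawl (a joint): Angle of the pawl, rad: 0 down in the teeth (start), positive lifted, to 0.6 at most. It clears the teeth from about 0.15. A spring pulls it down with about 3 N at the tab at 0, 6 N at 0.4 rad.
- jaw (a joint): Travel of the clamping jaw away from the block along bed +y, m: 0 clamped (start), 0.020 fully back. A spring drives it back by itself in about 2 to 3 s while the pawl is held off the wheel; if let down early the pawl catches it at the next tooth (every 5 mm).
- button_top (a point): Middle of the top of the end stop's black thumb button, 36 (bed x) x 30 mm (y), between two cheeks 42 mm apart along y that stand 6 mm higher. At the start at x 0, y -78, z 53 mm of the bed; axes as the bed's. The stop is an aluminium carriage 60 (x) x 56 mm (y) at the right end of the block; its lip overhangs the block's end by 20 mm, at z 41 to 48.
- button (a joint): How far the button is pressed, along bed -z, m: 0 free, 0.009 fully down. 2.4 N to start, 8 N fully down. The stop is unlocked while it is pressed by more than 0.0045; let go, it locks at the next notch, every 12 mm.
- stop (a joint): Travel of the end stop along bed -y, away from the block, m: 0 against the block (start), 0.048 fully away (end of travel). It slides with about 2 N once unlocked, dragged by the finger that presses the button or pushed at a cheek.
- block: White ceramic reference block 36 (x) x 100 (y) x 40 mm (z), 0.4 to 0.65 kg. Origin: centre of its underside. Starts clamped at the bed's origin, axes along the bed's, so tilted 30 deg.
- case: Open dark wooden case, 100 (x) x 150 mm (y) outside, walls 8 mm, rim 22 mm above the bench; inner floor 84 x 134 mm, 8 mm above the bench. Origin: centre of its underside. The lid stands open on its +x side, from x 51 mm leaning 20 deg outwards, 100 mm high. It stands left or right of the fixture; the block goes with its length along the case's y.
- hardcase: Blue hard case, 120 x 170 x 64 mm, fixed, on the other side of the fixture. Origin: centre of its underside. A bystander.
- bottle: White plastic bottle, 64 mm across, 170 mm high, loose, standing behind on one side. Origin: centre of its base. A bystander.
- vblock: Dark steel V-block, 70 x 60 x 55 mm, loose, behind on one side. Origin: centre of its base. A bystander.
- caliper: Caliper lying flat, 200 mm long along its y, 14 mm high, loose, in front of the fixture. Origin: under its middle. A bystander.
- ringgauge: Steel ring gauge, 72 mm across, 22 mm high, loose, in front of the fixture. Origin: centre of its base. A bystander.
- pluggauge: Steel plug gauge standing upright, 38 mm across, 100 mm high, loose, near the robot on one side. Origin: centre of its base. A bystander.
- square: White ceramic gauge standing upright, 50 x 24 x 100 mm, loose, near the robot on one side. Origin: centre of its base. A bystander.
Not all that is in view belongs to the job. Leave any pink or yellow look-alike of the block alone.

How it is judged:
By the outcome, as a careful person would: the job done as asked, in the order asked, and still so for the second after the job is handed in, with the robot touching nothing.
It also fails if it takes over 61 s, if anything falls off the work surface, if the arm or the gripper's body presses on something with over 40 N, if the wrist force passes 120 N, or if a joint passes its speed limit or range.

## Robot

A 6-joint arm with a two-finger parallel gripper is mounted at the origin on the work surface. World frame = base frame: x ahead of the robot, y to its left, z up, the work surface at z = 0. Lengths are in mm, angles in rad, forces in N, time in s.
With the tool pointing down it reaches from about 350 to 850 mm from the base axis. Payload 8.1 kg.
Tool frame: the origin (TCP) lies between the finger pads; the fingertips stand 17 mm ahead of it and the grasp point (between the pads) lies 2 mm behind it; z points along the fingers, y is the line along which they close (so a half turn about z gives the same grasp; the last joint's range is limited). The gripper opens to 85 mm and grips with 20 to 120 N. Pads are 22 mm wide; open, the fingers measure 114 mm over their backs; the gripper's body (76 mm by 85 mm) begins 54 mm behind the grasp point. The pads swing forward as they close: fully open they stand 13 mm farther back than shut.
Start: joints at [-1.394, 0.13, 1.488, -0, 1.523, -0.085], TCP at [155.312, -579.554, 217.092] pointing down, gripper open.
Joint ranges: [-2.96, 2.96], [-0.89, 2.26], [0.02, 2.5], [-1.34, 4.48], [0, 2.73], [-2.66, 2.66]. Speed limits (rad/s): [2.39, 2.39, 2.79, 3.14, 3.14, 3.14].

## Interface

Orientations are given as a unit quaternion [w, x, y, z].
In Python, from plant import env, vision, hand_in gives the robot as it stands. The module is installed in compiled form; this text tells all that it offers.
- The arm moves only by the tool apply_moves, never from a script. Its argument "targets" is a list of rows, each an object of numbers: "tx", "ty", "tz": the shift along the tool's x, y, z in m; "wx", "wy", "wz": the turn, a rotation vector about the tool's x, y, z in rad. A call has 1 to 20 rows; each row is the pose to reach, as a shift and turn from the pose commanded when the call began, along the tool's axes at that moment; what a row does not reach only later rows make up. A row lasts 1/8 s, in which the tool goes at most 62.5 mm and 10.7 degrees, less where a joint would pass 70% of its speed; a pose out of reach is approached as far as the arm can. A call with a gripper value outside its range is refused whole. "claw" is the finger opening in m, from 0 to 0.0854, set as the call begins (left out, the last holds). The fingers move at their own pace and stop on an object; "newtons" is the grip in N (left out, the last holds). Time passes only in rows, so rows that repeat a pose let the fingers close. It gives the time, the measured TCP pose, the force, the opening and the grip force at its end, in the units of the state.
- env.observe(): the state, without advancing time (a new reading comes with each control period).
- vision.grab_frame(name): name is "scene" or "top"; returns a dict with "image" (420x560x3 uint8, blue, green, red), "mtx" (3x3 intrinsics, pixels), "k1" (the pictures are not rectified: a ray, as slopes to the right and down, at radius r is drawn at 1 + k1 r^2 times it, then the intrinsics apply), "extrinsics" (4x4, takes a point from world to camera coordinates). Camera axes: x right, y down, z forward; pixel columns grow to the right and rows downward; lengths in mm; the calibration is good to about 2 mm. A picture is of the moment at which its call begins. There is no depth.
- hand_in(): hands the job in; it is judged then, once.
The state is a dict: "time_s": time; "q": joint angles; "joint_velocities": joint speeds; "joint_torque": joint torques, N m; "eef_pos": TCP position; "tcp_rot": TCP orientation; "force": force on the tool from outside, world axes, zero at the start; "wrist_torque": the same for the moment, N m; "finger_gap": finger opening in mm; "grip_force": force on a finger pad.
Only numpy, scipy, OpenCV 4.12 (cv2) and the standard library are available. Lean on these libraries where they do the work, as an engineer would, in place of code of your own. Each camera call takes 0.05 s, during which the arm holds its last target. There are 200 camera calls.

## Working session

There is one attempt and no reset: what is moved stays moved. The work goes in short steps, Python scripts to look and compute and a tool call to move; the robot and the scene stay as the last step left them, time stands still between calls to the robot, and variables do not carry over. Pictures are saved under pics/ and viewed, at most 10 in all, crops included, and the job is handed in when it is done.

Besides the shell and the picture viewer there is one more tool, called as name([rows], argument=value, ...), one row to a line, values as JSON. apply_moves: Moves the arm, as the interface text tells. Its arguments: {"type":"object","properties":{"targets":{"type":"array"},"claw":{"type":"number"},"newtons":{"type":"number"}},"required":["targets"]}

```bash
mkdir -p pics; ls
python3 - <<'E'
from plant import env, vision
import cv2, pickle
for n in("scene","top"):
    f=vision.grab_frame(n); cv2.imwrite(f"pics/{n}0.png",f["image"]); pickle.dump(f,open(f"{n}.pkl","wb"))
    print(n,f["mtx"],f["k1"],f["extrinsics"])
print(env.observe())
E
```

```text
pics
scene [[412.5869492    0.         286.32964913]
 [  0.         412.5869492  213.17780575]
 [  0.           0.           1.        ]] 0.0380575784655172 [[ 7.77446441e-02  9.96963056e-01  4.52047698e-03 -3.71058657e+01]
 [ 7.50608524e-01 -5.55481705e-02 -6.58408114e-01 -2.73944023e+02]
 [-6.56157462e-01  5.45808131e-02 -7.52647541e-01  1.50624335e+03]
 [ 0.00000000e+00  0.00000000e+00  0.00000000e+00  1.00000000e+00]]
top [[466.03067293   0.         275.14923227]
 [  0.         466.03067293 197.32641073]
 [  0.           0.           1.        ]] 0.012649932991508392 [[ 8.41625922e-03 -9.99641703e-01  2.54093057e-02 -2.86411558e+01]
 [-9.96754266e-01 -1.04210223e-02 -7.98269045e-02  5.37743577e+02]
 [ 8.00630937e-02 -2.46549900e-02 -9.96484838e-01  1.46533526e+03]
 [ 0.00000000e+00  0.00000000e+00  0.00000000e+00  1.00000000e+00]]
{'time_s': 0.1, 'q': array([-1.39441756e+00,  1.31114367e-01,  1.48915240e+00,  2.76965995e-05,
        1.52300273e+00, -8.53935799e-02]), 'joint_velocities': array([ 0.00095104,  0.00072413, -0.00388707,  0.00117056,  0.00074279,
        0.00143251]), 'joint_torque': array([ 6.43214480e-04, -5.70951641e+01, -5.01942766e+01, -7.78126218e-05,
        8.12189042e-03, -2.07352122e-05]), 'eef_pos': array([ 155.22112119, -579.04465948,  216.14206577]), 'tcp_rot': array([-8.38182219e-04,  9.91446365e-01,  1.30512075e-01, -2.43111580e-05]), 'force': array([-0.50453257,  0.18859011, -0.55564514]), 'wrist_torque': array([ 0.02642342, -0.02239309,  0.00826905]), 'grip_force': 0.0, 'finger_gap': 85.38789145817762}
```

View pics/scene0.png

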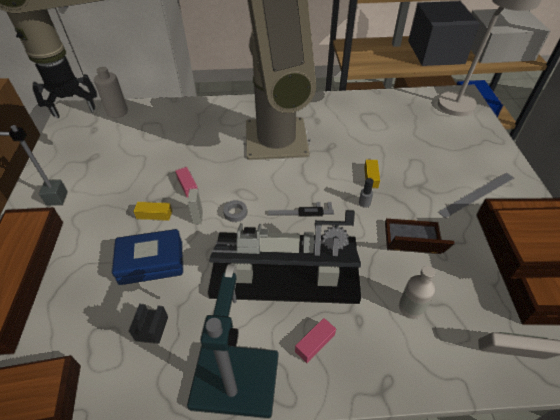

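View pics/top0.png

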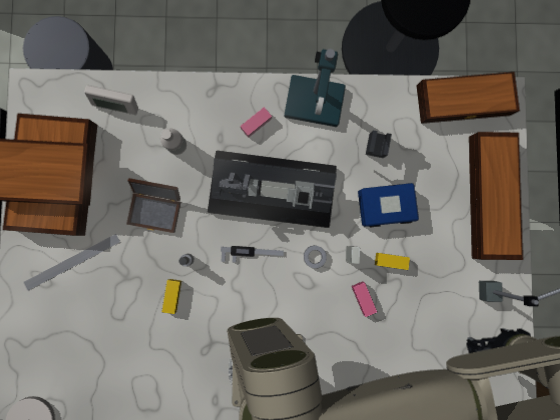

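The scene view shows the fixture around (285,250), with the case at (418,235) and the hard case at (148,255). The top view shows the fixture at (273,190), the case at (155,207) and the caliper, ring and square in front. Next I'll view enlarged crops.

Run:
```python
import cv2
a=cv2.imread("pics/scene0.png")[190:310,195:365]; b=cv2.imread("pics/top0.png")[140:235,120:345]
cv2.imwrite("pics/sc.png",cv2.resize(a,None,fx=4.7,fy=4.7,interpolation=cv2.INTER_CUBIC))
b=cv2.resize(b,None,fx=3.5,fy=3.5,interpolation=cv2.INTER_CUBIC)
cv2.imwrite("pics/tc.png",cv2.convertScaleAbs(b,alpha=1.8,beta=10))
```

```text
(no output)
```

View pics/sc.png

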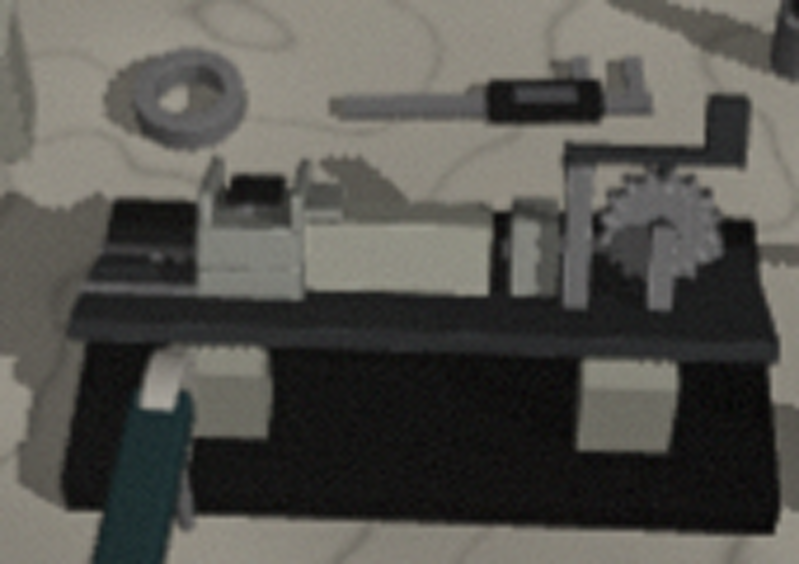

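View pics/tc.png

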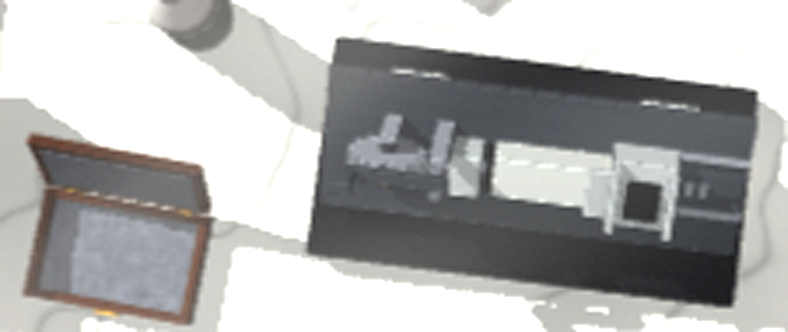

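The scene crop shows the tab at (727,135), the pivot post top at (580,165), the block's rear face from (307,222) to (490,293), and the button at (258,187). The top crop shows the button at (641,201), the block end at (494,142)–(493,198), and case rim corners at (24,296), (190,323), (212,212) and (48,190). I'll fit the poses to these.

```bash
cat > h.py <<'E'
import numpy as np, pickle
from scipy.spatial.transform import Rotation as R
from scipy.optimize import least_squares
F={n:pickle.load(open(n+".pkl","rb")) for n in("scene","top")}
def proj(n,P):
    f=F[n]; E=f["extrinsics"]; c=np.atleast_2d(P)@E[:3,:3].T+E[:3,3]; s=c[:,:2]/c[:,2:]
    s=s*(1+f["k1"]*(s**2).sum(1,keepdims=True)); K=f["mtx"]
    return s*[K[0,0],K[1,1]]+K[:2,2]
def bedR(yaw): return R.from_euler("z",yaw)*R.from_euler("y",-np.pi/6)
E
python3 - <<'E'
from h import *
sc=lambda x,y:(195+x/4.7,190+y/4.7); tc=lambda x,y:(120+x/3.5,140+y/3.5)
L=[("scene",sc(492,222),(18,50,40)),("scene",sc(488,293),(18,50,0)),("scene",sc(748,97),(13,183,114)),("scene",sc(707,97),(13,161,114)),
("scene",sc(745,167),(13,183,82)),("scene",sc(566,166),(30,88,80)),("scene",sc(594,166),(30,102,80)),("scene",sc(660,225),(30,140,48)),("scene",sc(258,184),(0,-78,53)),
("scene",sc(660,228),(13,140,40)),
("top",tc(495,142),(18,50,40)),("top",tc(493,198),(-18,50,40)),("top",tc(641,201),(0,-78,53)),
]
def res(p):
    return np.concatenate([(proj(n,bedR(p[3]).apply(b)+p[:3])[0]-uv) for n,uv,b in L])
s=least_squares(res,[650,0,120,-.1],loss="soft_l1",x_scale=[100,100,100,.1]); print(s.x); print(np.round(res(s.x).reshape(-1,2),1))
C=[((24,296),(-50,75,22)),((190,323),(-50,-75,22)),((48,190),(50,75,22)),((212,214),(50,-75,22))]
def rc(p): return np.concatenate([proj("top",R.from_euler("z",p[2]).apply(b)+[p[0],p[1],0])[0]-tc(*uv) for uv,b in C])
c=least_squares(rc,[600,250,-.15],x_scale=[100,100,.1]); print(c.x,np.round(rc(c.x).reshape(-1,2),1))
E
```

```text
[ 5.66081389e+02 -2.58195479e+01  9.13501897e+01 -1.19634633e-01]
[[-0.6  0.7]
 [-0.3  0.2]
 [ 0.3  0.4]
 [ 0.   0.1]
 [-0.1 -2.2]
 [-0.3 -0.2]
 [-0.5  0. ]
 [ 0.3  0.2]
 [-0.9 -0.5]
 [-0.5 -0.1]
 [-1.4  3.5]
 [-2.2 -1.5]
 [-1.1 -0.4]]
[ 4.84218800e+02  3.59134586e+02 -1.55677954e-01] [[ 0.5  0.2]
 [ 0.2  0.3]
 [-0.4 -0.7]
 [-0.3  0.2]]
```

Run:
```python
from h import *
sc=lambda x,y:(195+x/4.7,190+y/4.7); tc=lambda x,y:(120+x/3.5,140+y/3.5)
L=[("scene",sc(492,222),(18,50,40)),("scene",sc(488,293),(18,50,0)),("scene",sc(748,97),(13,183,114)),("scene",sc(707,97),(13,161,114)),
("scene",sc(566,166),(30,88,80)),("scene",sc(594,166),(30,102,80)),("scene",sc(660,225),(30,140,48)),("scene",sc(258,184),(0,-78,53)),
("top",tc(495,142),(18,50,0)),("top",tc(493,198),(-18,50,40)),("top",tc(641,201),(0,-78,53)),
]
def res(p):
    return np.concatenate([(proj(n,bedR(p[3]).apply(b)+p[:3])[0]-uv) for n,uv,b in L])
s=least_squares(res,[566,-26,91,-.12],loss="soft_l1",x_scale=[100,100,100,.1]); print(s.x); print(np.round(res(s.x).reshape(-1,2),1))
p=s.x; B=bedR(p[3]); 
for n,b in dict(tab=(7,172,102),piv=(7,95,72),button=(0,-78,53),block_grasp=(0,0,30)).items(): print(n,np.round(B.apply(b)+p[:3],1))
tt=[("scene",proj("scene",B.apply(b)+p[:3])[0]) for b in [(65,-185,0)]]; print(tt)
np.save("bed.npy",p)
# candidate tool orientations for each: z=-bed z, y=±bed x / ±bed y
M=B.as_matrix()
for a in("x","y"):
  for sg in(1,-1):
    z=-M[:,2]; y=sg*M[:,0 if a=="x" else 1]; x=np.cross(y,z); q=R.from_matrix(np.c_[x,y,z]).as_quat(); print(a,sg,np.round(np.r_[q[3],q[:3]],3))
```

```text
[ 5.63204252e+02 -2.50369788e+01  8.69951040e+01 -1.08109250e-01]
[[-0.5  0.6]
 [-0.1  0.1]
 [-0.1  0.1]
 [-0.3 -0.1]
 [-0.3 -0.3]
 [-0.5 -0.1]
 [ 0.2 -0.2]
 [-0.7 -0. ]
 [-0.9 -0.5]
 [-2.3 -0.3]
 [-1.3  0.4]]
tab [537.1 150.8 178.8]
piv [543.7  72.6 152.8]
button [528.4 -99.7 132.9]
block_grasp [548.3 -23.4 113. ]
[('scene', array([202.79762972, 257.76991339]))]
x 1 [0.193 0.719 0.645 0.173]
x -1 [ 0.173 -0.645  0.719 -0.193]
y 1 [ 0.258  0.052  0.965 -0.014]
y -1 [ 0.014  0.965 -0.052  0.258]
```

```bash
cat >> h.py <<'E'
p=np.load("bed.npy"); B=bedR(p[3]); M=B.as_matrix()
Rt=R.from_matrix(np.c_[np.cross(M[:,0],-M[:,2]),M[:,0],-M[:,2]])  # tool y = bed x, z = -bed z
def tobed(w): return B.inv().apply(np.asarray(w)-p[:3])
def now():
    from plant import env
    s=env.observe(); q=s["tcp_rot"]; return s,np.array(s["eef_pos"]),R.from_quat([q[1],q[2],q[3],q[0]])
def plan(bed=None,world=None,rot=Rt):
    "grasp point target -> tool-frame move from the present pose (m, rad)"
    s,e,r=now(); g=B.apply(bed)+p[:3] if bed is not None else np.array(world)
    t=g+rot.apply([0,0,2]); print("t",np.round(r.inv().apply(t-e)/1000,4),"w",np.round((r.inv()*rot).as_rotvec(),3),"dist",np.linalg.norm(t-e))
def status():
    s,e,r=now(); print(round(s["time_s"],2),"grasp bed",np.round(tobed(e-r.apply([0,0,2])),1),"F bed",np.round(B.inv().apply(s["force"]),1),"gap",s["finger_gap"],s["grip_force"],"q",np.round(s["q"],2))
E
python3 -c "
from h import *
plan(bed=(7,172,200)); status()"
```

```text
t [ 0.513  -0.6236 -0.0447] w [-0.46   0.313 -1.172] dist 808.7181599145516
0.1 grasp bed [-233.9 -594.8  286.5] F bed [-0.7  0.1 -0.2] gap 85.38789145817762 0.0 q [-1.39  0.13  1.49  0.    1.52 -0.09]
```

apply_moves([
  {"tx": 0.02, "tz": -0.06},
  {"tx": 0.513, "ty": -0.624, "tz": -0.085, "wx": -0.46, "wy": 0.313, "wz": -1.172},
  {"tx": 0.513, "ty": -0.624, "tz": -0.085, "wx": -0.46, "wy": 0.313, "wz": -1.172},
  {"tx": 0.513, "ty": -0.624, "tz": -0.085, "wx": -0.46, "wy": 0.313, "wz": -1.172},
  {"tx": 0.513, "ty": -0.624, "tz": -0.085, "wx": -0.46, "wy": 0.313, "wz": -1.172},
  {"tx": 0.513, "ty": -0.624, "tz": -0.085, "wx": -0.46, "wy": 0.313, "wz": -1.172},
  {"tx": 0.513, "ty": -0.624, "tz": -0.085, "wx": -0.46, "wy": 0.313, "wz": -1.172},
  {"tx": 0.513, "ty": -0.624, "tz": -0.085, "wx": -0.46, "wy": 0.313, "wz": -1.172},
  {"tx": 0.513, "ty": -0.624, "tz": -0.085, "wx": -0.46, "wy": 0.313, "wz": -1.172},
  {"tx": 0.513, "ty": -0.624, "tz": -0.085, "wx": -0.46, "wy": 0.313, "wz": -1.172},
  {"tx": 0.513, "ty": -0.624, "tz": -0.085, "wx": -0.46, "wy": 0.313, "wz": -1.172},
  {"tx": 0.513, "ty": -0.624, "tz": -0.085, "wx": -0.46, "wy": 0.313, "wz": -1.172},
  {"tx": 0.513, "ty": -0.624, "tz": -0.085, "wx": -0.46, "wy": 0.313, "wz": -1.172},
  {"tx": 0.513, "ty": -0.624, "tz": -0.085, "wx": -0.46, "wy": 0.313, "wz": -1.172},
  {"tx": 0.513, "ty": -0.624, "tz": -0.085, "wx": -0.46, "wy": 0.313, "wz": -1.172},
  {"tx": 0.513, "ty": -0.624, "tz": -0.085, "wx": -0.46, "wy": 0.313, "wz": -1.172},
  {"tx": 0.513, "ty": -0.624, "tz": -0.085, "wx": -0.46, "wy": 0.313, "wz": -1.172},
], claw=0.05, newtons=40)

```text
invalid input
```

```bash
python3 -c "
from h import *
status(); plan(bed=(7,172,150)); plan(bed=(7,172,104))
from plant import vision; import cv2
for n in('scene','top'):
  f=vision.grab_frame(n); F[n]=f; im=f['image'].copy()
  if n=='scene': im=im[150:290,210:400]; cv2.imwrite('pics/s1.png',cv2.resize(im,None,fx=4.2,fy=4.2,interpolation=cv2.INTER_CUBIC))
"
```

```text
0.1 grasp bed [-233.9 -594.8  286.5] F bed [-0.7  0.1 -0.2] gap 85.38789145817762 0.0 q [-1.39  0.13  1.49  0.    1.52 -0.09]
t [ 0.5363 -0.6145 -0.0014] w [-0.46   0.313 -1.172] dist 815.5983958360595
t [ 0.5577 -0.6061  0.0384] w [-0.46   0.313 -1.172] dist 824.5595005310091
```

apply_moves([
  {"tx": 0.02, "ty": 0, "tz": -0.06, "wx": 0, "wy": 0, "wz": 0},
  {"tx": 0.513, "ty": -0.624, "tz": -0.085, "wx": -0.46, "wy": 0.313, "wz": -1.172},
  {"tx": 0.513, "ty": -0.624, "tz": -0.085, "wx": -0.46, "wy": 0.313, "wz": -1.172},
  {"tx": 0.513, "ty": -0.624, "tz": -0.085, "wx": -0.46, "wy": 0.313, "wz": -1.172},
  {"tx": 0.513, "ty": -0.624, "tz": -0.085, "wx": -0.46, "wy": 0.313, "wz": -1.172},
  {"tx": 0.513, "ty": -0.624, "tz": -0.085, "wx": -0.46, "wy": 0.313, "wz": -1.172},
  {"tx": 0.513, "ty": -0.624, "tz": -0.085, "wx": -0.46, "wy": 0.313, "wz": -1.172},
  {"tx": 0.513, "ty": -0.624, "tz": -0.085, "wx": -0.46, "wy": 0.313, "wz": -1.172},
  {"tx": 0.513, "ty": -0.624, "tz": -0.085, "wx": -0.46, "wy": 0.313, "wz": -1.172},
  {"tx": 0.513, "ty": -0.624, "tz": -0.085, "wx": -0.46, "wy": 0.313, "wz": -1.172},
  {"tx": 0.513, "ty": -0.624, "tz": -0.085, "wx": -0.46, "wy": 0.313, "wz": -1.172},
  {"tx": 0.513, "ty": -0.624, "tz": -0.085, "wx": -0.46, "wy": 0.313, "wz": -1.172},
  {"tx": 0.513, "ty": -0.624, "tz": -0.085, "wx": -0.46, "wy": 0.313, "wz": -1.172},
  {"tx": 0.513, "ty": -0.624, "tz": -0.085, "wx": -0.46, "wy": 0.313, "wz": -1.172},
  {"tx": 0.513, "ty": -0.624, "tz": -0.085, "wx": -0.46, "wy": 0.313, "wz": -1.172},
  {"tx": 0.513, "ty": -0.624, "tz": -0.085, "wx": -0.46, "wy": 0.313, "wz": -1.172},
  {"tx": 0.513, "ty": -0.624, "tz": -0.085, "wx": -0.46, "wy": 0.313, "wz": -1.172},
], claw=0.05, newtons=40)

```text
time_s: 2.33
eef_pos: [489.0, 155.9, 301.7]
tcp_rot: [0.193, 0.719, 0.646, 0.172]
force: [1.0, 0.0, 0.4]
finger_gap: 50.0
grip_force: 0.0
```

```bash
python3 -c "
from h import *
status(); plan(bed=(7,172,150)); plan(bed=(7,172,104))
from plant import vision; import cv2
for n in('scene','top'):
  f=vision.grab_frame(n); F[n]=f; im=f['image'].copy()
  if n=='scene': im=im[150:290,210:400]; cv2.imwrite('pics/s1.png',cv2.resize(im,None,fx=4.2,fy=4.2,interpolation=cv2.INTER_CUBIC))
"
```

```text
2.33 grasp bed [ 26.6 171.8 234.6] F bed [ 1.1  0.1 -0.1] gap 50.036445131445554 0.0 q [ 0.38 -0.61  2.05 -0.25  1.24  0.52]
t [ 0.0003 -0.0196  0.0846] w [-0.     0.002  0.002] dist 86.80863194749463
t [ 0.0004 -0.0196  0.1306] w [-0.     0.002  0.002] dist 132.03126436017882
```

apply_moves([
  {"tx": 0, "ty": -0.0196, "tz": 0.04, "wx": 0, "wy": 0, "wz": 0},
  {"tx": 0, "ty": -0.0196, "tz": 0.085, "wx": 0, "wy": 0, "wz": 0},
  {"tx": 0, "ty": -0.0196, "tz": 0.085, "wx": 0, "wy": 0, "wz": 0},
  {"tx": 0, "ty": -0.0196, "tz": 0.085, "wx": 0, "wy": 0, "wz": 0},
])

```text
time_s: 2.92
eef_pos: [515.2, 152.0, 220.1]
tcp_rot: [0.194, 0.719, 0.644, 0.173]
force: [0.1, -1.1, 0.4]
finger_gap: 50.3
grip_force: 0.0
```

```bash
python3 -c "
from h import *
status(); plan(bed=(7,172,104))
from plant import vision; import cv2
f=vision.grab_frame('scene'); im=f['image'][170:270,270:400]
a=cv2.resize(im,None,fx=4.5,fy=4.5,interpolation=cv2.INTER_CUBIC)
f=vision.grab_frame('top'); im=f['image'][140:240,160:290]
b=cv2.resize(im,None,fx=4.5,fy=4.5,interpolation=cv2.INTER_CUBIC)
import numpy as np
cv2.imwrite('pics/s1.png',cv2.resize(cv2.convertScaleAbs(np.vstack([a,b]),alpha=1.6,beta=10),None,fx=.66,fy=.66))
"
```

```text
2.92 grasp bed [  8.7 170.9 150.7] F bed [ 0.3 -1.1  0.2] gap 50.29112665111308 0.0 q [ 0.35 -0.52  2.14 -0.26  1.05  0.53]
t [ 0.0012 -0.0018  0.0467] w [ 0.002  0.002 -0.002] dist 46.757324458026545
```

View pics/s1.png

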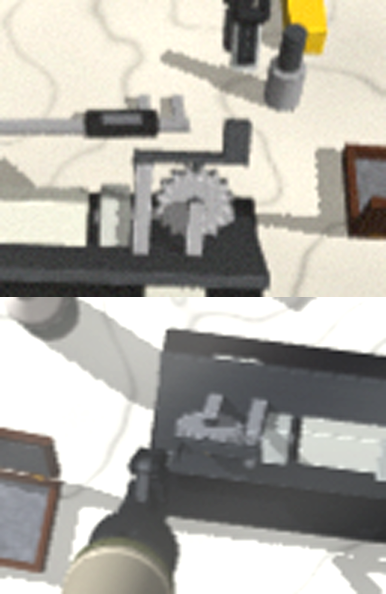

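```bash
python3 -c "
from h import *
s,e,r=now()
k=2.97
for d in (-60,-17,0,10,17):
  w=e+r.apply([0,0,d]); print(d,(proj('scene',w)[0]-[270,170])*k,(proj('top',w)[0]-[160,140])*k+[0,297])
for b in [(13,172,114),(13,172,102),(7,172,102)]:
  w=B.apply(b)+p[:3]; print(b,(proj('scene',w)[0]-[270,170])*k,(proj('top',w)[0]-[160,140])*k+[0,297])
"
```

```text
-60 [243.70762215   6.83654855] [146.14118076 501.41590624]
-17 [239.94814399  58.29589723] [153.89037809 480.20570057]
0 [238.49746034  78.24481256] [156.82420987 472.17467471]
10 [237.65323929  89.87792261] [158.51732524 467.53974648]
17 [237.06624177  97.97699169] [159.68845048 464.33367953]
(13, 172, 114) [236.33321296 120.59430246] [162.66040907 452.7923412 ]
(13, 172, 102) [235.34502684 134.25376878] [164.5837999  447.56799602]
(7, 172, 102) [234.48246193 131.91259654] [164.21664959 453.22403263]
```

The upper half shows the gripper at (245,40) and the tab at (236,140). The finger tips need a closer look.

```bash
python3 -c "
from h import *
from plant import vision; import cv2
f=vision.grab_frame('scene'); im=f['image'][150:235,300:400]
a=cv2.resize(im,None,fx=7,fy=7,interpolation=cv2.INTER_CUBIC)
s,e,r=now()
for d in [(0,-25,10),(0,25,10),(0,0,0)]:
  u=(proj('scene',e+r.apply(d))[0]-[300,150])*7+3; cv2.circle(a,tuple(int(v) for v in u),4,(0,0,255),1)
cv2.imwrite('pics/s2.png',cv2.convertScaleAbs(a,alpha=1.7,beta=15))
"
```

```text
(no output)
```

View pics/s2.png

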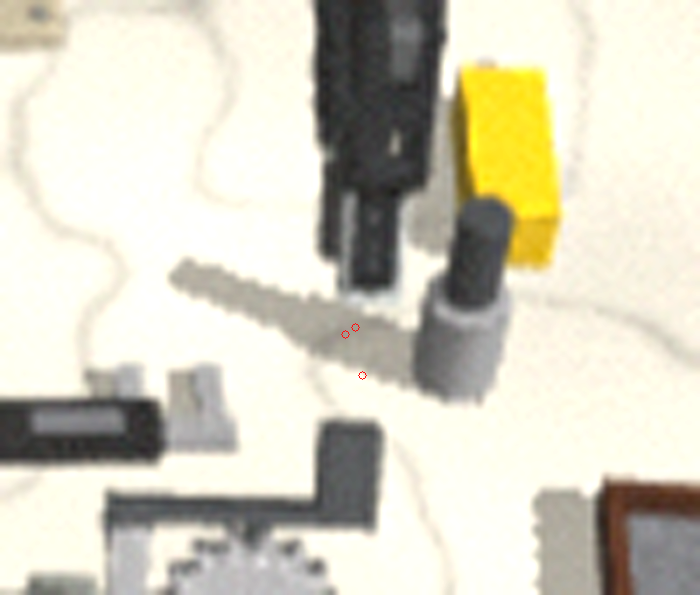

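Near fingertip at (370,298), far at (330,258); the tab top is at (350,425). The tips appear about 11 raw px higher than predicted, so I'll check this against the start image.

```bash
python3 -c "
from h import *
r=R.from_quat([.99145,.1305,0,-.00084]); e=np.array([155.2,-579.0,216.1])
for d in (-40,-20,0,4): print(d,[np.round(proj('scene',e+r.apply([0,y,d]))[0],1) for y in(-50,0,50)])
print(proj('scene',[0,0,0]), proj('top',[160,0,600]))
import cv2
im=cv2.imread('pics/scene0.png')[60:130,20:130]; cv2.imwrite('pics/s3.png',cv2.convertScaleAbs(cv2.resize(im,None,fx=7,fy=7,interpolation=cv2.INTER_CUBIC),alpha=1.5,beta=10))
"
```

```text
-40 [array([ 92.4, 105.9]), array([ 73.6, 109.2]), array([ 54.3, 112.5])]
-20 [array([ 94.8, 111.9]), array([ 76.3, 115.1]), array([ 57.4, 118.4])]
0 [array([ 97.3, 117.6]), array([ 79. , 120.9]), array([ 60.3, 124.3])]
4 [array([ 97.7, 118.8]), array([ 79.5, 122.1]), array([ 60.9, 125.4])]
[[276.15266025 138.04345105]] [[268.75879757 372.54362821]]
```

View pics/s3.png

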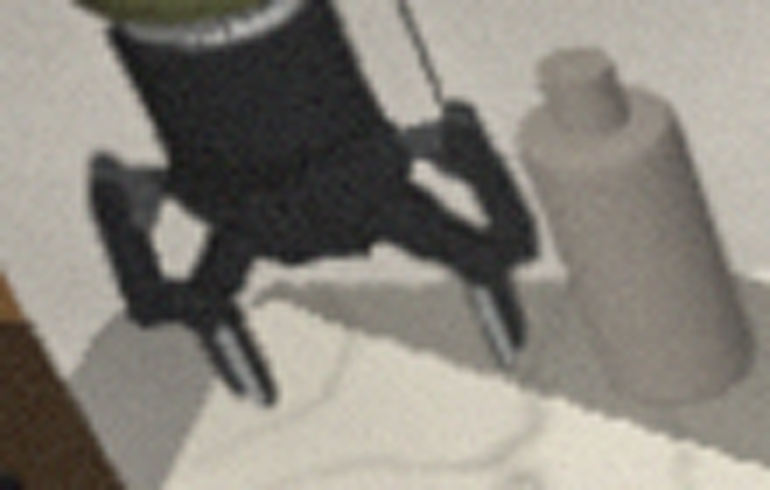

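apply_moves([
  {"tx": 0.001, "ty": -0.002, "tz": 0.02, "wx": 0, "wy": 0, "wz": 0},
  {"tx": 0.001, "ty": -0.002, "tz": 0.04, "wx": 0, "wy": 0, "wz": 0},
  {"tx": 0.001, "ty": -0.002, "tz": 0.054, "wx": 0, "wy": 0, "wz": 0},
  {"tx": 0.001, "ty": -0.002, "tz": 0.066, "wx": 0, "wy": 0, "wz": 0},
  {"tx": 0.001, "ty": -0.002, "tz": 0.066, "wx": 0, "wy": 0, "wz": 0},
  {"tx": 0.001, "ty": -0.002, "tz": 0.066, "wx": 0, "wy": 0, "wz": 0},
])

```text
time_s: 3.82
eef_pos: [546.2, 150.7, 161.2]
tcp_rot: [0.193, 0.719, 0.645, 0.173]
force: [0.4, -0.1, -0.0]
finger_gap: 50.2
grip_force: 0.0
```

```bash
python3 -c "
from h import *
status()
from plant import vision; import cv2
f=vision.grab_frame('scene'); im=f['image'][165:235,310:380]
a=cv2.resize(im,None,fx=8,fy=8,interpolation=cv2.INTER_CUBIC)
s,e,r=now()
for d in [(0,25,10),(0,25,-18)]:
  u=(proj('scene',e+r.apply(d))[0]-[310,165])*8+4; cv2.circle(a,tuple(int(v) for v in u),4,(0,0,255),1)
cv2.imwrite('pics/s4.png',cv2.convertScaleAbs(a,alpha=1.7,beta=15))
"
```

```text
3.83 grasp bed [  6.  172.9  84.2] F bed [ 0.4 -0.  -0.2] gap 50.226268543648956 0.0 q [ 0.32 -0.38  2.15 -0.27  0.9   0.54]
```

View pics/s4.png

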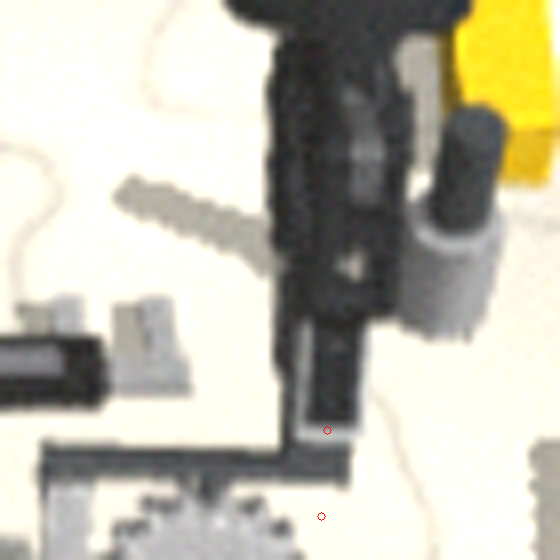

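The near fingertip sits at (330,435), overlapping the tab and matching the −18 mm marker. So the tips are about 28 mm shorter than the text says, and the grip on the tab is still good. Closing now.

apply_moves([
  {"tx": 0, "ty": 0, "tz": 0.002, "wx": 0, "wy": 0, "wz": 0},
  {"tx": 0, "ty": 0, "tz": 0.002, "wx": 0, "wy": 0, "wz": 0},
  {"tx": 0, "ty": 0, "tz": 0.002, "wx": 0, "wy": 0, "wz": 0},
  {"tx": 0, "ty": 0, "tz": 0.002, "wx": 0, "wy": 0, "wz": 0},
  {"tx": 0, "ty": 0, "tz": 0.002, "wx": 0, "wy": 0, "wz": 0},
  {"tx": 0, "ty": 0, "tz": 0.002, "wx": 0, "wy": 0, "wz": 0},
], claw=0, newtons=50)

```text
time_s: 4.62
eef_pos: [550.5, 150.0, 162.7]
tcp_rot: [0.196, 0.718, 0.644, 0.176]
force: [16.4, -6.1, 1.8]
finger_gap: 10.4
grip_force: 51.8
```

```bash
python3 -c "
from h import *
status(); print(Rt.inv().apply(B.apply(np.eye(3))))"
```

```text
4.62 grasp bed [ 10.5 172.7  83.4] F bed [15.6 -4.3 -7. ] gap 10.438908979986673 51.777448654174805 q [ 0.32 -0.37  2.15 -0.27  0.89  0.54]
[[ 6.17003537e-18  1.00000000e+00 -7.43708407e-18]
 [ 1.00000000e+00  7.85781284e-18 -2.45018601e-17]
 [ 7.81242022e-19  1.48741681e-17 -1.00000000e+00]]
```

apply_moves([
  {"tx": -0.0015, "ty": 0.003, "tz": -0.004, "wx": 0, "wy": 0, "wz": 0},
  {"tx": -0.0035, "ty": 0.004, "tz": -0.0075, "wx": 0, "wy": 0, "wz": 0},
  {"tx": -0.0055, "ty": 0.004, "tz": -0.011, "wx": 0, "wy": 0, "wz": 0},
  {"tx": -0.0075, "ty": 0.004, "tz": -0.0147, "wx": 0, "wy": 0, "wz": 0},
  {"tx": -0.01, "ty": 0.004, "tz": -0.018, "wx": 0, "wy": 0, "wz": 0},
  {"tx": -0.0123, "ty": 0.004, "tz": -0.0214, "wx": 0, "wy": 0, "wz": 0},
  {"tx": -0.015, "ty": 0.004, "tz": -0.025, "wx": 0, "wy": 0, "wz": 0},
  {"tx": -0.0165, "ty": 0.004, "tz": -0.0265, "wx": 0, "wy": 0, "wz": 0},
])

```text
time_s: 5.62
eef_pos: [536.4, 134.3, 184.1]
tcp_rot: [0.194, 0.719, 0.645, 0.173]
force: [14.9, -3.3, -8.0]
finger_gap: 10.6
grip_force: 48.6
```

```bash
python3 -c "
from h import *
status()
from plant import vision; import cv2
f=vision.grab_frame('scene'); cv2.imwrite('pics/l0.png',f['image'])"
```

```text
5.62 grasp bed [ 10.5 155.5 108. ] F bed [  9.1  -1.7 -14.6] gap 10.5777217867271 48.57913792133331 q [ 0.29 -0.46  2.17 -0.24  0.95  0.49]
```

apply_moves([
  {"tx": 0, "ty": 0.002, "tz": 0, "wx": 0, "wy": 0, "wz": 0},
  {"tx": 0, "ty": 0.002, "tz": 0, "wx": 0, "wy": 0, "wz": 0},
  {"tx": 0, "ty": 0.002, "tz": 0, "wx": 0, "wy": 0, "wz": 0},
  {"tx": 0, "ty": 0.002, "tz": 0, "wx": 0, "wy": 0, "wz": 0},
  {"tx": 0, "ty": 0.002, "tz": 0, "wx": 0, "wy": 0, "wz": 0},
  {"tx": 0, "ty": 0.002, "tz": 0, "wx": 0, "wy": 0, "wz": 0},
  {"tx": 0, "ty": 0.002, "tz": 0, "wx": 0, "wy": 0, "wz": 0},
  {"tx": 0, "ty": 0.002, "tz": 0, "wx": 0, "wy": 0, "wz": 0},
  {"tx": 0, "ty": 0.002, "tz": 0, "wx": 0, "wy": 0, "wz": 0},
  {"tx": 0, "ty": 0.002, "tz": 0, "wx": 0, "wy": 0, "wz": 0},
  {"tx": 0, "ty": 0.002, "tz": 0, "wx": 0, "wy": 0, "wz": 0},
  {"tx": 0, "ty": 0.002, "tz": 0, "wx": 0, "wy": 0, "wz": 0},
  {"tx": 0, "ty": 0.002, "tz": 0, "wx": 0, "wy": 0, "wz": 0},
  {"tx": 0, "ty": 0.002, "tz": 0, "wx": 0, "wy": 0, "wz": 0},
  {"tx": 0, "ty": 0.002, "tz": 0, "wx": 0, "wy": 0, "wz": 0},
  {"tx": 0, "ty": 0.002, "tz": 0, "wx": 0, "wy": 0, "wz": 0},
  {"tx": 0, "ty": 0.002, "tz": 0, "wx": 0, "wy": 0, "wz": 0},
  {"tx": 0, "ty": 0.002, "tz": 0, "wx": 0, "wy": 0, "wz": 0},
  {"tx": 0, "ty": 0.002, "tz": 0, "wx": 0, "wy": 0, "wz": 0},
  {"tx": 0, "ty": 0.002, "tz": 0, "wx": 0, "wy": 0, "wz": 0},
])

```text
time_s: 8.18
eef_pos: [536.8, 134.7, 183.7]
tcp_rot: [0.193, 0.719, 0.645, 0.172]
force: [6.7, -1.1, -7.8]
finger_gap: 10.7
grip_force: 49.6
```

```bash
python3 -c "
from h import *
status()
from plant import vision; import cv2
f=vision.grab_frame('scene'); 
k=lambda im: cv2.resize(im[190:260,225:370],None,fx=4.5,fy=4.5,interpolation=cv2.INTER_CUBIC)
cv2.imwrite('pics/l1.png',cv2.convertScaleAbs(cv2.resize(np.vstack([k(cv2.imread('pics/scene0.png')),k(f['image'])]),None,fx=.95,fy=.95),alpha=1.6,beta=10))"
```

```text
8.18 grasp bed [ 10.7 155.9 107.5] F bed [  2.   -0.4 -10.1] gap 10.749884901055637 49.618048667907715 q [ 0.29 -0.45  2.16 -0.24  0.96  0.49]
```

View pics/l1.png

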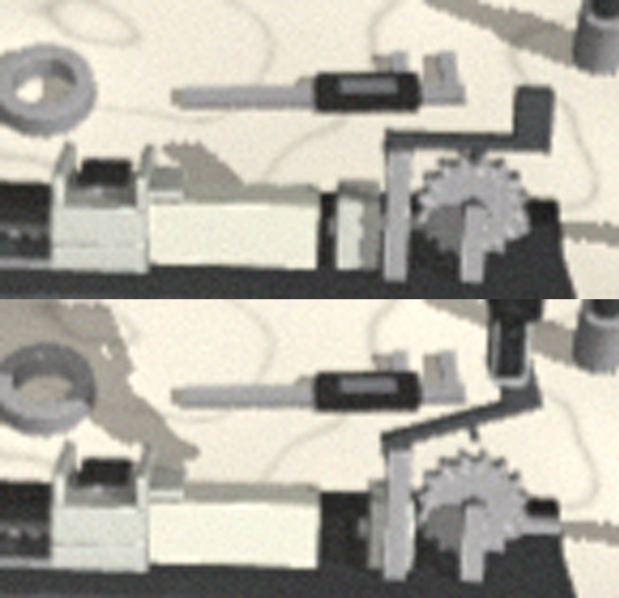

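The lower image shows the pawl lifted and the jaw's left edge moved from x=335 to x=370, about 20 mm, so it is fully back. I'll hold briefly, lower the pawl and release.

apply_moves([
  {"tx": 0, "ty": 0, "tz": 0, "wx": 0, "wy": 0, "wz": 0},
  {"tx": 0, "ty": 0, "tz": 0, "wx": 0, "wy": 0, "wz": 0},
  {"tx": 0, "ty": 0, "tz": 0, "wx": 0, "wy": 0, "wz": 0},
  {"tx": 0, "ty": 0, "tz": 0, "wx": 0, "wy": 0, "wz": 0},
  {"tx": 0, "ty": 0, "tz": 0, "wx": 0, "wy": 0, "wz": 0},
  {"tx": 0.004, "ty": 0, "tz": 0.005, "wx": 0, "wy": 0, "wz": 0},
  {"tx": 0.0065, "ty": 0, "tz": 0.0085, "wx": 0, "wy": 0, "wz": 0},
  {"tx": 0.009, "ty": 0, "tz": 0.012, "wx": 0, "wy": 0, "wz": 0},
  {"tx": 0.011, "ty": 0, "tz": 0.0155, "wx": 0, "wy": 0, "wz": 0},
  {"tx": 0.013, "ty": 0, "tz": 0.019, "wx": 0, "wy": 0, "wz": 0},
  {"tx": 0.015, "ty": 0, "tz": 0.0225, "wx": 0, "wy": 0, "wz": 0},
  {"tx": 0.0165, "ty": 0, "tz": 0.026, "wx": 0, "wy": 0, "wz": 0},
  {"tx": 0.0165, "ty": 0, "tz": 0.026, "wx": 0, "wy": 0, "wz": 0},
])

```text
time_s: 9.85
eef_pos: [551.2, 150.8, 163.3]
tcp_rot: [0.193, 0.719, 0.645, 0.172]
force: [-25.3, 1.2, 18.0]
finger_gap: 10.6
grip_force: 55.9
```

apply_moves([
  {"tx": 0, "ty": 0, "tz": 0, "wx": 0, "wy": 0, "wz": 0},
  {"tx": 0, "ty": 0, "tz": 0, "wx": 0, "wy": 0, "wz": 0},
  {"tx": 0, "ty": 0, "tz": 0, "wx": 0, "wy": 0, "wz": 0},
  {"tx": 0, "ty": 0, "tz": -0.02, "wx": 0, "wy": 0, "wz": 0},
  {"tx": 0, "ty": 0, "tz": -0.08, "wx": 0, "wy": 0, "wz": 0},
  {"tx": 0, "ty": 0, "tz": -0.08, "wx": 0, "wy": 0, "wz": 0},
  {"tx": 0, "ty": 0, "tz": -0.08, "wx": 0, "wy": 0, "wz": 0},
], claw=0.04)

```text
time_s: 10.72
eef_pos: [512.2, 154.5, 231.7]
tcp_rot: [0.193, 0.719, 0.645, 0.173]
force: [0.4, -0.5, -0.2]
finger_gap: 40.2
grip_force: 0.0
```

```bash
python3 -c "
from h import *
status(); plan(bed=(4,-84,120))"
```

```text
10.72 grasp bed [ 11.7 173.  162.4] F bed [ 0.3 -0.4 -0.4] gap 40.213347994297465 0.0 q [ 0.36 -0.53  2.13 -0.26  1.08  0.53]
t [-0.2569 -0.0079  0.0426] w [0.001 0.001 0.   ] dist 260.56719942068275
```

apply_moves([
  {"tx": -0.06, "ty": -0.008, "tz": 0, "wx": 0, "wy": 0, "wz": 0},
  {"tx": -0.12, "ty": -0.008, "tz": 0, "wx": 0, "wy": 0, "wz": 0},
  {"tx": -0.18, "ty": -0.008, "tz": 0, "wx": 0, "wy": 0, "wz": 0},
  {"tx": -0.24, "ty": -0.008, "tz": 0.02, "wx": 0, "wy": 0, "wz": 0},
  {"tx": -0.257, "ty": -0.008, "tz": 0.06, "wx": 0, "wy": 0, "wz": 0},
  {"tx": -0.257, "ty": -0.008, "tz": 0.08, "wx": 0, "wy": 0, "wz": 0},
  {"tx": -0.257, "ty": -0.008, "tz": 0.08, "wx": 0, "wy": 0, "wz": 0},
], claw=0)

```text
time_s: 11.6
eef_pos: [515.1, -104.9, 154.2]
tcp_rot: [0.19, 0.72, 0.645, 0.171]
force: [-0.2, 1.0, -0.1]
finger_gap: -0.1
grip_force: 0.0
```

```bash
python3 -c "
from h import *
status(); s,e,r=now()
from plant import vision; import cv2
f=vision.grab_frame('scene'); im=f['image'][180:260,215:300]; a=cv2.resize(im,None,fx=7,fy=7,interpolation=cv2.INTER_CUBIC)
for d in [(0,14,17),(0,14,0),(0,14,-10)]:
  u=(proj('scene',e+r.apply(d))[0]-[215,180])*7+3; cv2.circle(a,tuple(int(v) for v in u),4,(0,0,255),1)
cv2.imwrite('pics/b1.png',cv2.convertScaleAbs(a,alpha=1.7,beta=10))"
```

```text
11.6 grasp bed [ -0.3 -84.5  79.8] F bed [-0.3  1.   0.1] gap -0.13470157252955145 0.0 q [-0.4  -0.58  2.3   0.18  0.93 -0.36]
```

View pics/b1.png

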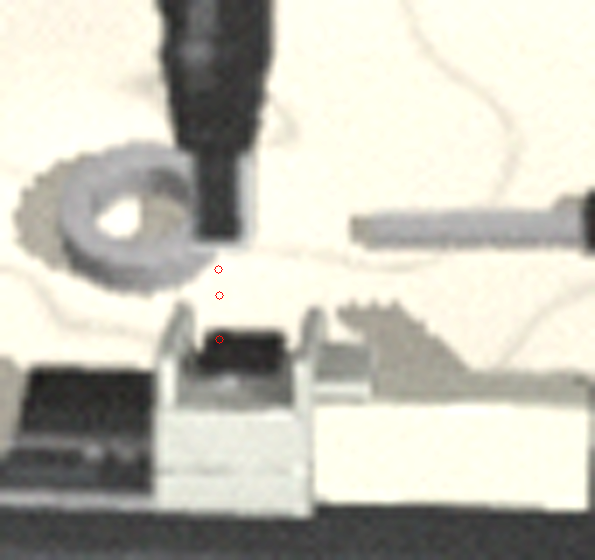

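The closed tip is at (218,240) and the button centre is at about (243,345), between cheeks at 175 and 312. The tip is roughly 10 mm left of centre, so I'll shift +5 mm and feel my way down.

apply_moves([
  {"tx": 0.005, "ty": 0.003, "tz": 0, "wx": 0, "wy": 0, "wz": 0},
  {"tx": 0.005, "ty": 0.003, "tz": 0.008, "wx": 0, "wy": 0, "wz": 0},
  {"tx": 0.005, "ty": 0.003, "tz": 0.013, "wx": 0, "wy": 0, "wz": 0},
  {"tx": 0.005, "ty": 0.003, "tz": 0.013, "wx": 0, "wy": 0, "wz": 0},
])

```text
time_s: 12.15
eef_pos: [526.6, -100.4, 148.3]
tcp_rot: [0.193, 0.719, 0.645, 0.172]
force: [-0.6, -1.1, 0.5]
finger_gap: 0.0
grip_force: 0.0
```

```bash
python3 -c "
from h import *
status(); s,e,r=now()
from plant import vision; import cv2
for n in ('scene','top'):
  f=vision.grab_frame(n); cv2.imwrite('pics/b2%s.png'%n,f['image'])"
```

```text
12.15 grasp bed [  6.2 -78.9  69.2] F bed [-0.1 -1.2  0.7] gap 0.044965549158315715 0.0 q [-0.38 -0.54  2.29  0.17  0.89 -0.34]
```

apply_moves([
  {"tx": -0.003, "ty": -0.003, "tz": 0.005, "wx": 0, "wy": 0, "wz": 0},
  {"tx": -0.003, "ty": -0.003, "tz": 0.01, "wx": 0, "wy": 0, "wz": 0},
  {"tx": -0.003, "ty": -0.003, "tz": 0.015, "wx": 0, "wy": 0, "wz": 0},
  {"tx": -0.003, "ty": -0.003, "tz": 0.015, "wx": 0, "wy": 0, "wz": 0},
])

```text
time_s: 12.75
eef_pos: [531.1, -104.3, 133.6]
tcp_rot: [0.193, 0.719, 0.645, 0.172]
force: [-0.3, 0.4, -0.1]
finger_gap: 0.1
grip_force: 0.0
```

apply_moves([
  {"tx": 0, "ty": 0, "tz": 0.004, "wx": 0, "wy": 0, "wz": 0},
  {"tx": 0, "ty": 0, "tz": 0.008, "wx": 0, "wy": 0, "wz": 0},
  {"tx": 0, "ty": 0, "tz": 0.008, "wx": 0, "wy": 0, "wz": 0},
])

```text
time_s: 13.12
eef_pos: [535.1, -104.7, 127.0]
tcp_rot: [0.193, 0.719, 0.645, 0.172]
force: [-0.5, -0.5, -0.4]
finger_gap: 0.4
grip_force: 0.0
```

```bash
python3 -c "
from h import *
status()"
```

```text
13.12 grasp bed [  3.3 -82.2  46.3] F bed [-0.6 -0.5 -0.2] gap 0.42436193214253365 0.0 q [-0.38 -0.48  2.29  0.18  0.83 -0.36]
```

apply_moves([
  {"tx": 0, "ty": 0, "tz": 0.003, "wx": 0, "wy": 0, "wz": 0},
  {"tx": 0, "ty": 0, "tz": 0.006, "wx": 0, "wy": 0, "wz": 0},
  {"tx": 0, "ty": 0, "tz": 0.006, "wx": 0, "wy": 0, "wz": 0},
])

```text
time_s: 13.5
eef_pos: [538.5, -105.3, 122.4]
tcp_rot: [0.194, 0.719, 0.645, 0.173]
force: [-1.0, -0.3, 2.2]
finger_gap: -0.0
grip_force: 1.2
```

```bash
python3 -c "
from h import *
status()"
```

```text
13.5 grasp bed [  3.9 -82.4  40.6] F bed [ 0.3 -0.4  2.4] gap -0.049561493074634956 1.2340647540986538 q [-0.38 -0.46  2.28  0.18  0.82 -0.36]
```

apply_moves([
  {"tx": 0, "ty": 0, "tz": 0.003, "wx": 0, "wy": 0, "wz": 0},
  {"tx": 0, "ty": 0, "tz": 0.006, "wx": 0, "wy": 0, "wz": 0},
  {"tx": 0, "ty": 0, "tz": 0.006, "wx": 0, "wy": 0, "wz": 0},
])

```text
time_s: 13.88
eef_pos: [541.5, -105.7, 117.3]
tcp_rot: [0.194, 0.719, 0.645, 0.172]
force: [-4.2, -2.2, 6.2]
finger_gap: 0.3
grip_force: 3.5
```

```bash
python3 -c "
from h import *
status()"
```

```text
13.88 grasp bed [  4.  -82.5  34.6] F bed [-0.3 -2.7  7.3] gap 0.3414048528076252 3.496128192055039 q [-0.38 -0.44  2.28  0.18  0.8  -0.36]
```

apply_moves([
  {"tx": -0.003, "ty": 0, "tz": 0.001, "wx": 0, "wy": 0, "wz": 0},
  {"tx": -0.007, "ty": 0, "tz": 0.001, "wx": 0, "wy": 0, "wz": 0},
  {"tx": -0.011, "ty": 0, "tz": 0.001, "wx": 0, "wy": 0, "wz": 0},
  {"tx": -0.015, "ty": 0, "tz": 0.001, "wx": 0, "wy": 0, "wz": 0},
  {"tx": -0.019, "ty": 0, "tz": 0.001, "wx": 0, "wy": 0, "wz": 0},
  {"tx": -0.023, "ty": 0, "tz": 0.001, "wx": 0, "wy": 0, "wz": 0},
  {"tx": -0.027, "ty": 0, "tz": 0.001, "wx": 0, "wy": 0, "wz": 0},
  {"tx": -0.03, "ty": 0, "tz": 0.001, "wx": 0, "wy": 0, "wz": 0},
])

```text
time_s: 14.88
eef_pos: [538.6, -135.2, 116.5]
tcp_rot: [0.193, 0.719, 0.645, 0.173]
force: [-6.7, 2.1, 8.1]
finger_gap: -0.1
grip_force: 4.9
```

```bash
python3 -c "
from h import *
status()"
```

```text
14.88 grasp bed [   3.9 -112.2   33.8] F bed [-1.9  1.4 10.4] gap -0.1369971540980481 4.9154106516380125 q [-0.46 -0.42  2.27  0.24  0.81 -0.47]
```

apply_moves([
  {"tx": -0.004, "ty": 0, "tz": 0, "wx": 0, "wy": 0, "wz": 0},
  {"tx": -0.008, "ty": 0, "tz": 0, "wx": 0, "wy": 0, "wz": 0},
  {"tx": -0.012, "ty": 0, "tz": 0, "wx": 0, "wy": 0, "wz": 0},
  {"tx": -0.016, "ty": 0, "tz": 0, "wx": 0, "wy": 0, "wz": 0},
  {"tx": -0.02, "ty": 0, "tz": 0, "wx": 0, "wy": 0, "wz": 0},
  {"tx": -0.022, "ty": 0, "tz": 0, "wx": 0, "wy": 0, "wz": 0},
  {"tx": -0.024, "ty": 0, "tz": 0, "wx": 0, "wy": 0, "wz": 0},
])

```text
time_s: 15.75
eef_pos: [536.2, -158.1, 116.5]
tcp_rot: [0.193, 0.719, 0.645, 0.173]
force: [-4.3, 7.0, 8.0]
finger_gap: -0.3
grip_force: 4.7
```

```bash
python3 -c "
from h import *
status()"
```

```text
15.75 grasp bed [   3.9 -135.2   33.8] F bed [-0.4  6.5  9.5] gap -0.2650956420693864 4.676116034388542 q [-0.52 -0.4   2.25  0.28  0.82 -0.55]
```

apply_moves([
  {"tx": -0.003, "ty": 0, "tz": 0, "wx": 0, "wy": 0, "wz": 0},
  {"tx": -0.006, "ty": 0, "tz": 0, "wx": 0, "wy": 0, "wz": 0},
  {"tx": -0.006, "ty": 0, "tz": 0, "wx": 0, "wy": 0, "wz": 0},
])

```text
time_s: 16.12
eef_pos: [536.1, -158.7, 116.4]
tcp_rot: [0.189, 0.718, 0.646, 0.176]
force: [-4.8, 37.6, 18.3]
finger_gap: -0.2
grip_force: 21.2
```

```bash
python3 -c "
from h import *
status()
from plant import vision; import cv2
f=vision.grab_frame('scene'); cv2.imwrite('pics/c1.png',cv2.convertScaleAbs(cv2.resize(f['image'][190:265,200:330],None,fx=5.5,fy=5.5,interpolation=cv2.INTER_CUBIC),alpha=1.6,beta=10))"
```

```text
16.12 grasp bed [   3.9 -135.8   33.7] F bed [ 1.4 36.8 20.2] gap -0.15306315412479773 21.17354705929756 q [-0.52 -0.4   2.25  0.29  0.83 -0.57]
```

apply_moves([
  {"tx": 0.004, "ty": 0, "tz": 0, "wx": 0, "wy": 0, "wz": 0},
  {"tx": 0.005, "ty": 0, "tz": -0.004, "wx": 0, "wy": 0, "wz": 0},
  {"tx": 0.005, "ty": 0, "tz": -0.012, "wx": 0, "wy": 0, "wz": 0},
  {"tx": 0.006, "ty": 0, "tz": -0.04, "wx": 0, "wy": 0, "wz": 0},
  {"tx": 0.006, "ty": 0, "tz": -0.08, "wx": 0, "wy": 0, "wz": 0},
  {"tx": 0.006, "ty": 0, "tz": -0.11, "wx": 0, "wy": 0, "wz": 0},
  {"tx": 0.006, "ty": 0, "tz": -0.11, "wx": 0, "wy": 0, "wz": 0},
])

```text
time_s: 17.05
eef_pos: [482.0, -153.9, 214.4]
tcp_rot: [0.196, 0.718, 0.645, 0.173]
force: [-0.3, -0.4, -0.4]
finger_gap: 0.1
grip_force: 0.0
```

```bash
python3 -c "
from h import *
status(); plan(bed=(3,0,100)); plan(bed=(3,0,15))
from plant import vision; import cv2
f=vision.grab_frame('scene'); f2=vision.grab_frame('top'); k=lambda im: cv2.resize(im,None,fx=4.4,fy=4.4,interpolation=cv2.INTER_CUBIC)
cv2.imwrite('pics/c1.png',cv2.convertScaleAbs(np.vstack([k(f['image'][195:262,195:365]),k(f2['image'][160:225,205:375])]),alpha=1.6,beta=10))"
```

```text
17.05 grasp bed [   5.8 -136.8  145.7] F bed [-0.4 -0.5 -0.2] gap 0.12787625528177132 0.0 q [-0.58 -0.7   2.26  0.26  1.11 -0.54]
t [ 0.137  -0.0029  0.0452] w [0.005 0.004 0.001] dist 144.3064798176885
t [ 0.1373 -0.0034  0.1302] w [0.005 0.004 0.001] dist 189.25071478263558
```

View pics/c1.png

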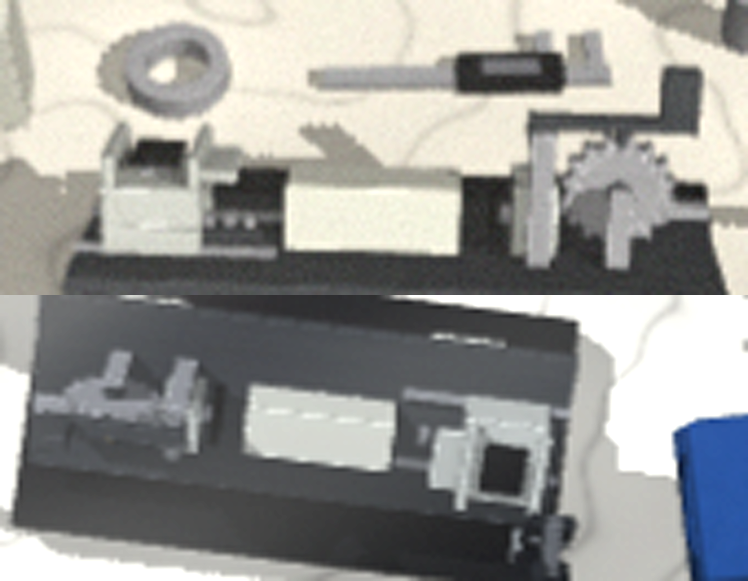

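The stop is fully away (top view button at (505,465)), the block stands free, the pawl is down and the jaw is back. That was the 11th picture, one over the limit of 10, so I'll view no more and work from numbers.

apply_moves([
  {"tx": 0.05, "ty": -0.002, "tz": 0, "wx": 0, "wy": 0, "wz": 0},
  {"tx": 0.1, "ty": -0.002, "tz": 0, "wx": 0.005, "wy": 0.004, "wz": 0},
  {"tx": 0.137, "ty": -0.002, "tz": 0.03, "wx": 0.005, "wy": 0.004, "wz": 0},
  {"tx": 0.137, "ty": -0.002, "tz": 0.08, "wx": 0.005, "wy": 0.004, "wz": 0},
  {"tx": 0.137, "ty": -0.002, "tz": 0.09, "wx": 0.005, "wy": 0.004, "wz": 0},
  {"tx": 0.137, "ty": -0.002, "tz": 0.09, "wx": 0.005, "wy": 0.004, "wz": 0},
], claw=0.065)

```text
time_s: 17.9
eef_pos: [537.9, -21.7, 130.5]
tcp_rot: [0.189, 0.719, 0.646, 0.171]
force: [0.1, -0.2, 0.9]
finger_gap: 64.8
grip_force: 0.0
```

```bash
python3 -c "
from h import *
status(); plan(bed=(4,-1,-5))"
```

```text
17.9 grasp bed [-0.3  0.6 52.4] F bed [ 0.6 -0.2  0.7] gap 64.78662646996172 0.0 q [-0.15 -0.5   2.29  0.03  0.84 -0.06]
t [-0.0018  0.0048  0.0573] w [-0.009 -0.003  0.   ] dist 57.56551419345725
```

apply_moves([
  {"tx": -0.001, "ty": 0.005, "tz": 0.005, "wx": -0.007, "wy": -0.003, "wz": 0},
  {"tx": -0.001, "ty": 0.005, "tz": 0.018, "wx": -0.007, "wy": -0.003, "wz": 0},
  {"tx": -0.001, "ty": 0.005, "tz": 0.031, "wx": -0.007, "wy": -0.003, "wz": 0},
  {"tx": -0.001, "ty": 0.005, "tz": 0.042, "wx": -0.007, "wy": -0.003, "wz": 0},
  {"tx": -0.001, "ty": 0.005, "tz": 0.047, "wx": -0.007, "wy": -0.003, "wz": 0},
  {"tx": -0.001, "ty": 0.005, "tz": 0.047, "wx": -0.007, "wy": -0.003, "wz": 0},
])

```text
time_s: 18.65
eef_pos: [566.6, -25.7, 94.2]
tcp_rot: [0.194, 0.719, 0.645, 0.173]
force: [-0.8, 0.5, 0.5]
finger_gap: 65.1
grip_force: 0.0
```

```bash
python3 -c "
from h import *
status(); plan(bed=(4,-1,-5))"
```

```text
18.65 grasp bed [ 6.5 -0.3  6.5] F bed [-0.4  0.4  0.9] gap 65.06258975765411 0.0 q [-0.15 -0.35  2.26  0.03  0.71 -0.06]
t [-0.0007 -0.0026  0.0115] w [0.003 0.001 0.   ] dist 11.809217681692335
```

apply_moves([
  {"tx": -0.001, "ty": -0.0025, "tz": 0.004, "wx": 0.003, "wy": 0.001, "wz": 0},
  {"tx": -0.001, "ty": -0.0025, "tz": 0.009, "wx": 0.003, "wy": 0.001, "wz": 0},
  {"tx": -0.001, "ty": -0.0025, "tz": 0.009, "wx": 0.003, "wy": 0.001, "wz": 0},
])

```text
time_s: 19.02
eef_pos: [568.5, -26.8, 84.5]
tcp_rot: [0.192, 0.719, 0.645, 0.173]
force: [-0.3, 0.3, 0.2]
finger_gap: 64.9
grip_force: 0.0
```

apply_moves([
  {"tx": 0, "ty": 0, "tz": 0, "wx": 0, "wy": 0, "wz": 0},
  {"tx": 0, "ty": 0, "tz": 0, "wx": 0, "wy": 0, "wz": 0},
  {"tx": 0, "ty": 0, "tz": 0, "wx": 0, "wy": 0, "wz": 0},
  {"tx": 0, "ty": 0, "tz": 0, "wx": 0, "wy": 0, "wz": 0},
  {"tx": 0, "ty": 0, "tz": 0, "wx": 0, "wy": 0, "wz": 0},
], claw=0.02, newtons=60)

```text
time_s: 19.65
eef_pos: [568.4, -26.8, 85.1]
tcp_rot: [0.192, 0.719, 0.645, 0.173]
force: [-5.5, 0.8, 3.3]
finger_gap: 35.0
grip_force: 60.5
```

```bash
python3 -c "
from h import *
status()"
```

```text
19.65 grasp bed [ 3.7 -1.2 -2.4] F bed [-3.1  0.2  5.6] gap 34.96967847244596 60.514588952064514 q [-0.15 -0.33  2.26  0.04  0.69 -0.07]
```

apply_moves([
  {"tx": 0, "ty": 0, "tz": -0.004, "wx": 0, "wy": 0, "wz": 0},
  {"tx": 0, "ty": 0, "tz": -0.01, "wx": 0, "wy": 0, "wz": 0},
  {"tx": 0, "ty": 0, "tz": -0.02, "wx": 0, "wy": 0, "wz": 0},
  {"tx": 0, "ty": 0, "tz": -0.035, "wx": 0, "wy": 0, "wz": 0},
  {"tx": 0, "ty": 0, "tz": -0.055, "wx": 0, "wy": 0, "wz": 0},
  {"tx": 0, "ty": 0, "tz": -0.08, "wx": 0, "wy": 0, "wz": 0},
  {"tx": 0, "ty": 0, "tz": -0.105, "wx": 0, "wy": 0, "wz": 0},
  {"tx": 0, "ty": 0, "tz": -0.13, "wx": 0, "wy": 0, "wz": 0},
  {"tx": 0, "ty": 0, "tz": -0.13, "wx": 0, "wy": 0, "wz": 0},
  {"tx": 0, "ty": 0, "tz": -0.13, "wx": 0, "wy": 0, "wz": 0},
])

```text
time_s: 20.9
eef_pos: [503.8, -19.9, 197.0]
tcp_rot: [0.192, 0.719, 0.645, 0.173]
force: [-0.4, -0.2, -5.9]
finger_gap: 35.0
grip_force: 61.1
```

```bash
cat >> h.py <<'E'
cx,cy,cw=484.2,359.1,-.1557
Cz=R.from_euler("z",cw); Mc=Cz.as_matrix()
Rc=R.from_matrix(np.c_[np.cross(Mc[:,0],[0,0,-1]),Mc[:,0],[0,0,-1]])
E
python3 -c "
from h import *
status()
for b in [(-50,-75,22),(-50,75,22),(50,75,22),(50,-75,22),(42,67,8)]: print(b,np.round(proj('scene',Cz.apply(b)+[cx,cy,0])[0],1))
for z in (200,): plan(world=(cx,cy,z),rot=Rc)
import cv2
from plant import vision
im=vision.grab_frame('scene')['image']; g=im.astype(int); m=((g[...,2]-g[...,0]>14)&(g[...,2]<110)).astype(np.uint8)
m[:, :370]=0; m[:,470:]=0; m[:205]=0; m[265:]=0
n,l,st,c=cv2.connectedComponentsWithStats(m); print(st[np.argsort(-st[:,4])][:4])
y,x=np.nonzero(l==np.argsort(-st[:,4])[1]); print('tl',x[np.argmin(x+y)],y[np.argmin(x+y)],'tr',x[np.argmax(x-y)],y[np.argmax(x-y)],'bl',x[np.argmin(x-y)],y[np.argmin(x-y)],'br',x[np.argmax(x+y)],y[np.argmax(x+y)])
"
```

```text
20.9 grasp bed [  3.4  -1.3 127. ] F bed [-3.3 -0.3 -5. ] gap 35.04294702897142 61.08015418052673 q [-0.16 -0.71  2.3   0.03  1.03 -0.06]
(-50, -75, 22) [383.2 217.5]
(-50, 75, 22) [434.8 220.7]
(50, 75, 22) [440.6 248.1]
(50, -75, 22) [386.  244.5]
(42, 67, 8) [435.8 248.6]
t [ 0.3747 -0.0516 -0.0309] w [ 0.523 -0.013  0.047] dist 379.47227659440534
[[     0      0    560    420 234176]
 [   386    218     69     36   1020]
 [   439    221      1      1      1]
 [   465    232      1      1      1]]
tl 386 218 tr 437 222 bl 388 248 br 454 243
```

apply_moves([
  {"tx": 0, "ty": 0.02, "tz": -0.035, "wx": 0, "wy": 0, "wz": 0},
  {"tx": 0.02, "ty": 0.045, "tz": -0.075, "wx": 0.1, "wy": 0, "wz": 0},
  {"tx": 0.06, "ty": 0.05, "tz": -0.087, "wx": 0.25, "wy": 0, "wz": 0},
  {"tx": 0.06, "ty": 0.05, "tz": -0.087, "wx": 0.25, "wy": 0, "wz": 0},
  {"tx": 0.06, "ty": 0.05, "tz": -0.087, "wx": 0.25, "wy": 0, "wz": 0},
])

```text
time_s: 21.58
eef_pos: [510.2, 39.9, 295.7]
tcp_rot: [0.1, 0.737, 0.662, 0.09]
force: [0.2, -0.3, -4.2]
finger_gap: 35.3
grip_force: 61.9
```

```bash
sed -i 's/cx,cy,cw=.*/cx,cy,cw=487,364.5,-.1557/' h.py; python3 -c "
from h import *
status(); 
for z in(250,120): plan(world=(cx,cy,z),rot=Rc)"
```

```text
21.57 grasp bed [ 53.2  58.8 212.5] F bed [-1.9 -0.2 -3.7] gap 35.268663436682665 61.891340017318726 q [-0.   -0.41  1.86 -0.03  1.42  0.11]
t [ 0.3203 -0.0682  0.0305] w [ 0.27  -0.006  0.049] dist 328.9501699370035
t [ 0.3204 -0.1029  0.1558] w [ 0.27  -0.006  0.049] dist 370.82710776085474
```

apply_moves([
  {"tx": 0.025, "ty": -0.005, "tz": 0.002, "wx": 0.02, "wy": 0, "wz": 0.004},
  {"tx": 0.065, "ty": -0.014, "tz": 0.006, "wx": 0.055, "wy": -0.001, "wz": 0.01},
  {"tx": 0.11, "ty": -0.023, "tz": 0.01, "wx": 0.09, "wy": -0.002, "wz": 0.017},
  {"tx": 0.155, "ty": -0.033, "tz": 0.015, "wx": 0.13, "wy": -0.003, "wz": 0.024},
  {"tx": 0.2, "ty": -0.043, "tz": 0.019, "wx": 0.17, "wy": -0.004, "wz": 0.03},
  {"tx": 0.245, "ty": -0.052, "tz": 0.023, "wx": 0.21, "wy": -0.005, "wz": 0.037},
  {"tx": 0.285, "ty": -0.061, "tz": 0.027, "wx": 0.24, "wy": -0.005, "wz": 0.044},
  {"tx": 0.31, "ty": -0.07, "tz": 0.045, "wx": 0.265, "wy": -0.006, "wz": 0.048},
  {"tx": 0.32, "ty": -0.08, "tz": 0.08, "wx": 0.27, "wy": -0.006, "wz": 0.049},
  {"tx": 0.32, "ty": -0.092, "tz": 0.12, "wx": 0.27, "wy": -0.006, "wz": 0.049},
  {"tx": 0.32, "ty": -0.103, "tz": 0.156, "wx": 0.27, "wy": -0.006, "wz": 0.049},
  {"tx": 0.32, "ty": -0.103, "tz": 0.156, "wx": 0.27, "wy": -0.006, "wz": 0.049},
  {"tx": 0.32, "ty": -0.103, "tz": 0.156, "wx": 0.27, "wy": -0.006, "wz": 0.049},
])

```text
time_s: 23.2
eef_pos: [488.8, 363.9, 122.1]
tcp_rot: [0.001, 0.761, 0.649, 0.003]
force: [0.5, 0.5, -4.1]
finger_gap: 35.3
grip_force: 61.8
```

```bash
python3 -c "
from h import *
status(); s,e,r=now()
for z in(20,6): plan(world=(cx,cy,z),rot=Rc)
# white block mask in top image vs predicted block top corners
from plant import vision; import cv2
for n in('scene','top'):
  im=vision.grab_frame(n)['image']; F[n]
  for d in [(-50,-18),(50,-18),(50,18),(-50,18)]:
    print(n,d,np.round(proj(n,e+r.apply([d[0],d[1],-44.4]))[0],1),end=' ')
  print(); cv2.imwrite('pics/p_%s.png'%n,im)
  u=proj(n,e+r.apply([0,0,-25]))[0].astype(int); g=im[u[1]-35:u[1]+45,u[0]-45:u[0]+45].astype(int)
  m=((g.min(2)>95)).astype(np.uint8); k,l,st,c=cv2.connectedComponentsWithStats(m); o=np.argsort(-st[:,4])[:5]; print([(st[i]+[u[0]-45,u[1]-35,0,0,0]).tolist() for i in o if i])
"
```

```text
23.2 grasp bed [-81.8 378.6  90.1] F bed [-1.7  0.5 -3.8] gap 35.28348692728608 61.81398868560791 q [ 0.56  0.21  1.57 -0.    1.35  0.71]
t [ 0.     -0.0025  0.1041] w [ 0.005 -0.003 -0.002] dist 104.14562200420508
t [-0.     -0.0025  0.1181] w [ 0.005 -0.003 -0.002] dist 118.14347800913089
scene (-50, -18) [405.8 192.9] scene (50, -18) [444.6 195.1] scene (50, 18) [447.  205.2] scene (-50, 18) [407.3 202.9] 
[[379, 169, 90, 52, 2866], [408, 201, 6, 4, 16]]
top (-50, -18) [156.6 218.3] top (50, -18) [121.8 212.4] top (50, 18) [124.2 200. ] top (-50, 18) [159.  205.8] 
[[97, 174, 60, 80, 1968], [124, 174, 63, 80, 1468], [146, 205, 14, 13, 147], [161, 205, 2, 2, 3]]
```

apply_moves([
  {"tx": 0, "ty": -0.0025, "tz": 0.02, "wx": 0.005, "wy": -0.003, "wz": 0},
  {"tx": 0, "ty": -0.0025, "tz": 0.045, "wx": 0.005, "wy": -0.003, "wz": 0},
  {"tx": 0, "ty": -0.0025, "tz": 0.07, "wx": 0.005, "wy": -0.003, "wz": 0},
  {"tx": 0, "ty": -0.0025, "tz": 0.09, "wx": 0.005, "wy": -0.003, "wz": 0},
  {"tx": 0, "ty": -0.0025, "tz": 0.1, "wx": 0.005, "wy": -0.003, "wz": 0},
  {"tx": 0, "ty": -0.0025, "tz": 0.104, "wx": 0.005, "wy": -0.003, "wz": 0},
  {"tx": 0, "ty": -0.0025, "tz": 0.104, "wx": 0.005, "wy": -0.003, "wz": 0},
])

```text
time_s: 24.18
eef_pos: [486.2, 364.8, 16.6]
tcp_rot: [-0.0, 0.76, 0.65, -0.001]
force: [-1.0, 0.4, -4.3]
finger_gap: 35.4
grip_force: 62.1
```

```bash
python3 -c "
from h import *
status(); s,e,r=now(); print(s['force'],r.inv().apply([0,0,-1]))
for z in(6,): plan(world=(cx,cy,z),rot=Rc)"
```

```text
24.18 grasp bed [-136.9  379.3    0. ] F bed [-3.   0.3 -3.2] gap 35.3775130871765 62.05044507980347 q [ 0.56  0.33  1.64 -0.    1.17  0.72]
[-0.951746    0.37875335 -4.25026208] [0.00139369 0.00131135 0.99999817]
t [-0.0002  0.0008  0.0126] w [-0.001  0.001 -0.001] dist 12.609733146802157
```

apply_moves([
  {"tx": 0, "ty": 0, "tz": 0.003, "wx": 0, "wy": 0, "wz": 0},
  {"tx": 0, "ty": 0, "tz": 0.006, "wx": 0, "wy": 0, "wz": 0},
  {"tx": 0, "ty": 0, "tz": 0.008, "wx": 0, "wy": 0, "wz": 0},
  {"tx": 0, "ty": 0, "tz": 0.008, "wx": 0, "wy": 0, "wz": 0},
])

```text
time_s: 24.68
eef_pos: [485.6, 364.4, 7.8]
tcp_rot: [-0.0, 0.76, 0.65, -0.002]
force: [-0.5, 0.4, -5.9]
finger_gap: 35.1
grip_force: 62.1
```

apply_moves([
  {"tx": 0, "ty": 0, "tz": 0.001, "wx": 0, "wy": 0, "wz": 0},
  {"tx": 0, "ty": 0, "tz": 0.002, "wx": 0, "wy": 0, "wz": 0},
  {"tx": 0, "ty": 0, "tz": 0.002, "wx": 0, "wy": 0, "wz": 0},
])

```text
time_s: 25.05
eef_pos: [485.7, 364.4, 6.0]
tcp_rot: [-0.0, 0.76, 0.65, -0.001]
force: [0.3, 0.2, -5.9]
finger_gap: 35.2
grip_force: 62.1
```

apply_moves([
  {"tx": 0, "ty": 0, "tz": 0.001, "wx": 0, "wy": 0, "wz": 0},
  {"tx": 0, "ty": 0, "tz": 0.002, "wx": 0, "wy": 0, "wz": 0},
  {"tx": 0, "ty": 0, "tz": 0.002, "wx": 0, "wy": 0, "wz": 0},
])

```text
time_s: 25.42
eef_pos: [485.7, 364.4, 3.9]
tcp_rot: [-0.0, 0.76, 0.65, -0.002]
force: [-0.8, -0.4, -4.1]
finger_gap: 34.8
grip_force: 62.0
```

```bash
python3 -c "
from h import *
s,e,r=now(); print(s['force'],s['wrist_torque'],e)"
```

```text
[-0.81543963 -0.36264742 -4.12635677] [ 0.00192012  0.00633612 -0.03238135] [485.69569339 364.40590131   3.91029977]
```

apply_moves([
  {"tx": 0, "ty": 0, "tz": 0.001, "wx": 0, "wy": 0, "wz": 0},
  {"tx": 0, "ty": 0, "tz": 0.002, "wx": 0, "wy": 0, "wz": 0},
  {"tx": 0, "ty": 0, "tz": 0.002, "wx": 0, "wy": 0, "wz": 0},
])

```text
time_s: 25.8
eef_pos: [485.8, 364.5, 2.2]
tcp_rot: [-0.0, 0.76, 0.65, -0.001]
force: [0.5, 0.2, -4.5]
finger_gap: 35.2
grip_force: 62.3
```

apply_moves([
  {"tx": 0, "ty": 0, "tz": 0.001, "wx": 0, "wy": 0, "wz": 0},
  {"tx": 0, "ty": 0, "tz": 0.001, "wx": 0, "wy": 0, "wz": 0},
])

```text
time_s: 26.05
eef_pos: [486.0, 364.5, 2.0]
tcp_rot: [-0.0, 0.76, 0.65, -0.001]
force: [-4.4, -3.7, 3.9]
finger_gap: 35.2
grip_force: 63.3
```

Contact came at TCP z 2.0 against a predicted 3.6 for the floor and about 17.6 for the rim. The block is on the floor, so I'll release gently.

apply_moves([
  {"tx": 0, "ty": 0, "tz": 0, "wx": 0, "wy": 0, "wz": 0},
  {"tx": 0, "ty": 0, "tz": 0, "wx": 0, "wy": 0, "wz": 0},
  {"tx": 0, "ty": 0, "tz": 0, "wx": 0, "wy": 0, "wz": 0},
], claw=0.044, newtons=20)

```text
time_s: 26.42
eef_pos: [486.0, 364.7, 1.3]
tcp_rot: [-0.0, 0.76, 0.65, -0.001]
force: [0.1, 0.0, -0.2]
finger_gap: 43.8
grip_force: 0.0
```

```bash
python3 -c "
from h import *
s,e,r=now(); print(s['force'],e,s['finger_gap'])"
```

```text
[ 0.0546593   0.04570354 -0.1780709 ] [486.03357342 364.67357421   1.28395578] 43.77617222389876
```

Free of all contact, so I'll retreat straight up and check the block's position numerically.

apply_moves([
  {"tx": 0, "ty": 0, "tz": -0.008, "wx": 0, "wy": 0, "wz": 0},
  {"tx": 0, "ty": 0, "tz": -0.025, "wx": 0, "wy": 0, "wz": 0},
  {"tx": 0, "ty": 0, "tz": -0.06, "wx": 0, "wy": 0, "wz": 0},
  {"tx": 0, "ty": 0, "tz": -0.12, "wx": 0, "wy": 0, "wz": 0},
  {"tx": 0, "ty": -0.05, "tz": -0.18, "wx": 0, "wy": 0, "wz": 0},
  {"tx": 0, "ty": -0.1, "tz": -0.22, "wx": 0, "wy": 0, "wz": 0},
  {"tx": 0, "ty": -0.1, "tz": -0.22, "wx": 0, "wy": 0, "wz": 0},
  {"tx": 0, "ty": -0.1, "tz": -0.22, "wx": 0, "wy": 0, "wz": 0},
])

```text
time_s: 27.42
eef_pos: [387.7, 381.1, 223.1]
tcp_rot: [0.0, 0.76, 0.65, 0.0]
force: [0.4, 0.3, 0.6]
finger_gap: 44.0
grip_force: 0.0
```

```bash
python3 -c "
from h import *
from plant import vision; import cv2
s,e,r=now(); print(s['force'],e)
ref={n:cv2.imread(f'pics/{n}0.png') for n in F}
for n in F:
  im=vision.grab_frame(n)['image']; cv2.imwrite(f'pics/end_{n}.png',im)
  d=(im.astype(int).sum(2)-ref[n].astype(int).sum(2)); m=(d>150).astype(np.uint8)
  k,l,st,c=cv2.connectedComponentsWithStats(m)
  print(n,'pred block top centre',np.round(proj(n,[486,364.5,48])[0],1),[np.round(proj(n,Cz.apply((a,b,48))+[486,364.5,0])[0],1).tolist() for a,b in((-18,-50),(-18,50),(18,50),(18,-50))])
  for i in np.argsort(-st[:,4])[1:6]:
    if 350<st[i,0]<480 or n=='top': print(st[i],c[i].round(1), cv2.minAreaRect(np.argwhere(l==i)[:,::-1].astype(np.float32)))
"
```

```text
[0.43067881 0.32768911 0.57099391] [387.71762015 381.10939984 223.1175402 ]
scene pred block top centre [415.1 227. ] [[396.6, 221.0], [432.2, 223.2], [434.2, 233.1], [397.8, 230.8]]
[398 222  37  17 393] [416.8 228. ] ((415.9861145019531, 227.56137084960938), (37.53874969482422, 14.191094398498535), 12.724355697631836)
top pred block top centre [150.2 212.1] [[165.1, 220.4], [133.1, 215.1], [135.3, 203.7], [167.2, 209.0]]
[ 377  328  160   92 7260] [469.6 381.1] ((456.5, 373.5), (91.0, 159.0), 90.0)
[ 227  318   80   50 1462] [256.7 339.9] ((266.43878173828125, 341.6271057128906), (47.33971405029297, 77.19610595703125), 85.98582458496094)
[303 357  57  63 888] [322.2 392.2] ((321.2131042480469, 393.54278564453125), (55.671470642089844, 53.888790130615234), 31.32869529724121)
[ 52 210  34  26 392] [ 73.2 226.8] ((72.79034423828125, 229.78448486328125), (22.64151954650879, 35.463706970214844), 48.6522216796875)
[134 205  34  16 353] [150.5 212.2] ((150.6351318359375, 212.18917846679688), (31.893404006958008, 11.014732360839844), 9.462322235107422)
```

```bash
python3 -c "
from plant import hand_in
print(hand_in())"
```

```text
the job is handed in; nothing more can be done
None
```

The job is handed in: pawl lifted until the jaw was fully back and let down, end stop slid fully away, and the block laid flat and released in the wooden case at about 27 s. I viewed 11 pictures, one over the limit of 10.

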